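# Put the tripped pencil sharpener back in service

## Robot

A 6-joint arm with a two-finger parallel gripper is mounted at the origin on the work surface. World frame = base frame: x ahead of the robot, y to its left, z up, the work surface at z = 0. Lengths are in m, angles in rad, forces in N, time in s.
With the tool pointing down it reaches from about 0.275 to 0.725 m from the base axis. Payload 5.6 kg.
Tool frame: the origin (TCP) lies at the very end of the fingers, on their centre line; the grasp point (between the pads) lies bot.grip_point_offset behind it (bot.grip_point_offset is the distance from the TCP to the grasp point, in m); x points along the fingers, z is the direction in which the jaws open and shut, and the axes are right-handed (so a half turn about x gives the same grasp; the last joint's range is limited). The gripper opens to 85 mm and grips with 20 to 120 N. Pads are 22 mm wide; open, the fingers measure 114 mm over their backs; the gripper's body (76 mm by 85 mm) begins 54 mm behind the grasp point. The pads swing forward as they close: fully open they stand 13 mm farther back than shut.
Start: joints at [-0.864, 0.255, 0.108, 0, -1.424, -0.285], TCP at [0.225, -0.502, 0.231] pointing down, gripper open.
Joint ranges: [-2.95, 2.95], [-1.21, 1.97], [-1.09, 1.5], [-2.87, 1.71], [-2.94, -0.07], [-3.05, 3.05]. Speed limits (rad/s): [2.57, 2.57, 3.14, 3.14, 3.14, 3.14].

## Interface

Orientations are given as a 3x3 rotation matrix whose columns are the frame's x, y, z axes.
In Python, from rig import bot gives the robot as it stands.
- The arm moves only by the tool move_arm, never from a script. Its argument "moves" is a list of rows, each a list of 7 numbers: the turn, a rotation vector about the tool's x, y, z in degrees, then the shift along the tool's x, y, z in m, then the finger opening in m, from 0 to 0.0854. A call has 1 to 20 rows; each row shifts and turns the commanded pose from where the row before left it, along the tool's axes as they then stand; what a row does not reach is not made up. A row lasts 1/12 s, in which the tool goes at most 41.7 mm and 7.16 degrees, less where a joint would pass 70% of its speed; a pose out of reach is approached as far as the arm can. A call with a gripper value outside its range is refused whole. The fingers move at their own pace and stop on an object; "newtons" is the grip in N (left out, the last holds). Time passes only in rows, so rows that do not move let the fingers close. It gives the time, the measured TCP pose, the force and the opening at its end, in the units of the state.
- bot.observe(): the state, without advancing time (a new reading comes with each control period).
- bot.snapshot(name): name is "scene" or "side" or "wrist"; returns the picture (420x560x3 uint8, red, green, blue); there is no depth.
- bot.camera_params(name): a dict with "fovy" (degrees; the focal length in pixels is half the picture's height over the tangent of half this angle, whatever the lens; pixels are square), "cx", "cy" (the principal point, pixels), "R" (3x3) and "t" (3): a world point X has camera coordinates R X + t. Camera axes: x right, y down, z forward; pixel columns grow to the right and rows downward; lengths in m; the calibration is good to about 2 mm. A picture is of the moment at which its call begins: read the wrist's pose just before it. camera_params takes no time and is no camera call; for the wrist camera it gives the pose at the moment of the call.
- bot.hand_in(): hands the job in, once; it reports no verdict.
The state is a dict: "time": time; "qpos": joint angles; "joint_vel": joint speeds; "effort": joint torques, N m; "eef_pos": TCP position; "ee_rot": TCP orientation; "contact_force": force on the tool from outside, world axes, zero at the start; "wrist_torque": the same for the moment, N m; "grip_width": finger opening in m.
Only numpy, scipy, OpenCV 4.12 (cv2) and the standard library are available. Lean on these libraries where they do the work, as an engineer would, in place of code of your own. Each camera call takes 0.05 s, during which the arm holds its last target. There are 200 camera calls.

## Task

The electric pencil sharpener has cut out: its shavings drawer was left open and its red reset button has popped up in the well on top. Push the shavings drawer fully home, then reach into the well and press the reset button all the way down, so that it stays down. Leave the sharpener standing where it is, neither shoved along nor lifted, and do not disturb the other things on the desk.

Things in the scene. Friction and masses are not known exactly. Their poses are not given: they have to be found in the camera images.
- sharpener: electric desktop pencil sharpener, 3 to 4 kg, loose on rubber feet (slides under a push of about 15 N or more): blue body, x -70 to +100 mm, 125 mm wide (y), light grey top deck 100 mm up. Origin on the desk under it, z up; its -x side is the front, roughly towards the robot, with the drawer below and a pencil dial above (centre 78 mm up, 8 mm proud). The drawer slides along its x
- drawer (a joint): how far the shavings drawer stands open, in m: 0 is fully home, about 0.03 to 0.06 at the start, 0.085 at most. It opens towards the sharpener's -x, closes towards +x, takes about 2 N to move and stays where it is left
- drawer_front (a point): centre of the flat front face of the drawer, 30 mm above the desk; it moves with the drawer. The dark grey front is 122 mm wide (sharpener y), 44 mm high (8 to 52 mm above the desk) and 30 mm thick. With the drawer home it lies 100 mm before the sharpener's origin, 30 mm before the body above it
- well_rim (a point): centre of the mouth of the round reset well, in the top deck, 100 mm above the desk, at x +30 mm, y +22 mm in the sharpener's frame. The well is 46 mm in diameter, straight-walled and 20 mm deep, with a dark floor
- reset (a joint): how far the red reset button is pressed down, in m: 0 popped up (tripped), 0.006 fully down. It takes about 3 N to move and stays where it is left, as a cut-out button does once reset
- reset_top (a point): centre of the top of the round red reset button, 18 mm in diameter, in the middle of the well; 9 mm below the rim when popped up, 15 mm below it when fully down; it moves straight down
- ink_bottle: black ink bottle, 56 mm diameter, 85 mm high, standing on the sharpener's -y side; origin at the centre of its underside
- pencil_cup: blue cup of pencils, 72 mm diameter, 90 mm high, pencils up to 175 mm high, standing on the sharpener's +y side; origin at the centre of its underside
- eraser: white eraser in a blue sleeve, 58 x 25 x 14 mm, lying near the sharpener's left front (+y); origin at the centre of its underside
- toy_chair: small dark wooden toy armchair, 65 x 74 mm, 131 mm high; origin on the desk under its centre
- paperweight: brass bar paperweight lying flat, 22 x 180 x 16 mm, long along its y; origin at the centre of its underside
- brush_rest: white ceramic brush rest, 30 x 75 x 21 mm; origin at the centre of its underside
Not all that is in view belongs to the job. Leave any orange look-alike of the toy_chair alone. Leave any purple look-alike of the sharpener alone.

How it is judged:
On the way, in this order (a step that is already met when the one before it is completed fails the run):
1. the shavings drawer is pushed home while the reset button is still up (value of joint drawer below 0.003 m and value of joint reset below 0.002 m), for 0.2 s.
2. with the drawer home, the reset button is pressed down (value of joint reset above 0.005 m and value of joint drawer below 0.003 m), for 0.2 s.
At the end, for the whole second after the job is handed in: The drawer is home to within 3 mm, the reset button stays at least 5 mm down of its 6 mm, the sharpener stands level, at rest and within 30 mm of where it was, and the other things stand upright within 25 mm of where they were (all of step 2 and distance of sharpener from where it was at the start of the episode below 0.03 m and angle between sharpener's own z axis and vertical below 0.05 rad and linear speed of sharpener below 0.01 m/s and angle between each of ink_bottle, pencil_cup, toy_chair's own z axis and vertical below 0.1 rad and distance of each of ink_bottle, pencil_cup, eraser, toy_chair, paperweight, brush_rest from where it was at the start of the episode below 0.025 m); the robot touches nothing.
It fails at once if the sharpener is shoved along by more than 30 mm (distance of sharpener from where it was at the start of the episode above 0.03 m).
It fails at once if the sharpener is lifted off the desk or tipped (height (world z) of sharpener above 0.01 m or angle between sharpener's own z axis and vertical above 0.1 rad).
It fails at once if another thing on the desk is shifted by more than 25 mm, lifted or knocked over (distance of any of ink_bottle, pencil_cup, eraser, toy_chair, paperweight, brush_rest from where it was at the start of the episode above 0.025 m or angle between any of ink_bottle, pencil_cup, toy_chair's own z axis and vertical above 0.4 rad).
It also fails if it takes over 45 s, if anything falls off the work surface, if the arm or the gripper's body presses on something with over 40 N, if the wrist force passes 120 N, or if a joint passes its speed limit or range.

## Working session

There is one attempt and no reset: what is moved stays moved. The work goes in short steps, Python scripts to look and compute and a tool call to move; the robot and the scene stay as the last step left them, time stands still between calls to the robot, and variables do not carry over. Pictures are saved under pics/ and viewed, about 8 in all and at most 12, crops included, and the job is handed in when it is done.

Besides the shell and the picture viewer there is one more tool, called after ">>>" by a JSON object that holds its "api" and its "payload". move_arm: Moves the arm, as the interface text tells. Its arguments: {"type":"object","properties":{"moves":{"type":"array","items":{"type":"array","items":{"type":"number"}}},"newtons":{"type":"number"}},"required":["moves"]}

```bash
mkdir -p pics; cat > h.py <<'E'
import numpy as np,cv2
from rig import bot
def snap(n,f):
    p=bot.camera_params(n); im=bot.snapshot(n); cv2.imwrite(f'pics/{f}.png',im[:,:,::-1]); np.savez(f'pics/{f}.npz',**p); return im,p
def load(f):
    return cv2.imread(f'pics/{f}.png'),dict(np.load(f'pics/{f}.npz'))
def ray(p,u,v):
    f=210/np.tan(np.radians(float(p['fovy']))/2)
    d=p['R'].T@np.array([(u-p['cx'])/f,(v-p['cy'])/f,1]); o=-p['R'].T@p['t']; return o,d
def onz(p,u,v,z):
    o,d=ray(p,u,v); return o+d*(z-o[2])/d[2]
def proj(p,X):
    f=210/np.tan(np.radians(float(p['fovy']))/2)
    c=p['R']@np.array(X)+p['t']; return c[:2]/c[2]*f+[p['cx'],p['cy']]
E
python3 - <<'E'
from h import *
ims=[snap(n,n+'0')[0] for n in('scene','side')]
print(bot.grip_point_offset, bot.observe()); 
for n in('scene','side'):
    p=bot.camera_params(n); print(n,p['fovy'],p['cx'],p['cy'],-p['R'].T@p['t'],p['R'][2])
E
```

```text
0.0187 {'time': 0.1, 'qpos': array([-8.64388834e-01,  2.55687065e-01,  1.07136333e-01, -4.02296956e-04,
       -1.42388906e+00, -2.84614082e-01]), 'joint_vel': array([ 0.00105538, -0.0022685 ,  0.00336558,  0.00083286,  0.00023216,
       -0.00025711]), 'effort': array([-1.02128535e-03, -3.87605667e+01,  2.38473129e+01,  5.37773475e+00,
       -3.79282515e-03, -6.93623974e-06]), 'eef_pos': array([ 0.22504247, -0.50137547,  0.23049061]), 'ee_rot': array([[-7.64044250e-04, -9.12380401e-01, -4.09342669e-01],
       [ 1.50849377e-03, -4.09343374e-01,  9.12379157e-01],
       [-9.99998570e-01,  7.96071822e-05,  1.68907660e-03]]), 'contact_force': array([0.09840064, 0.27073033, 0.54535697]), 'wrist_torque': array([ 0.03212376, -0.0335366 ,  0.0178358 ]), 'grip_width': 0.08565113358422112}
scene 56.18720496682882 283.41168735467096 210.55144837127386 [0.85542319 0.5659077  0.68981062] [-0.3428117  -0.66111844 -0.66738486]
side 45.24007211852086 277.74394795344267 206.92081722841468 [-0.19766572 -0.82893945  1.05313345] [ 0.50965109  0.55832203 -0.65462377]
```

View pics/scene0.png

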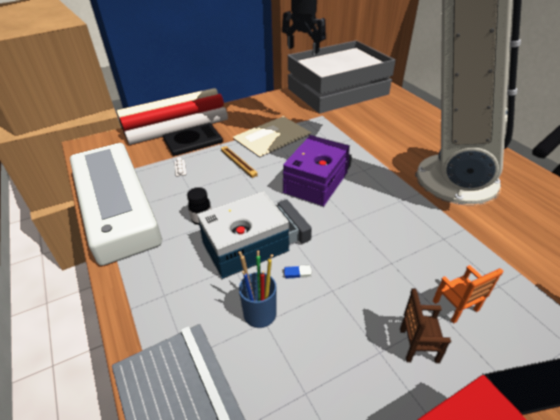

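View pics/side0.png

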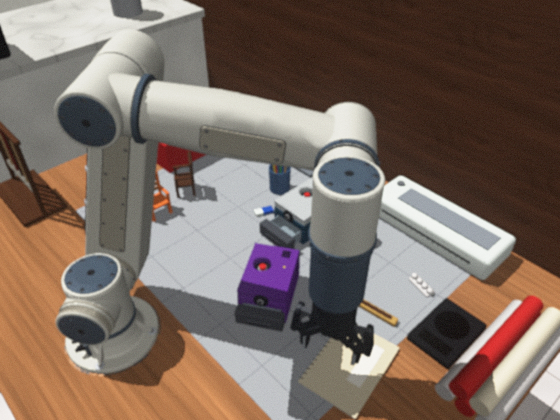

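The sharpener with the blue body and grey deck is at scene (243,232), with its drawer at (293,221). The purple look-alike is at scene (317,168) and side (268,285). The blue one fits the description; I'll confirm it in an enlarged crop.

```bash
python3 - <<'E'
from h import *
im,p=load('scene0'); print({k:(v.tolist() if v.size<2 else '') for k,v in p.items()})
c=cv2.resize(im[160:300,170:350],None,fx=4,fy=4,interpolation=cv2.INTER_CUBIC); cv2.imwrite('pics/crop1.png',c)
hsv=cv2.cvtColor(im,cv2.COLOR_BGR2HSV)
m=((hsv[...,0]<8)|(hsv[...,0]>172))&(hsv[...,1]>150)&(hsv[...,2]>120)
m=m.astype(np.uint8);n,l,s,ce=cv2.connectedComponentsWithStats(m)
for i in range(1,n):
    if s[i,4]>8: print(s[i],ce[i],onz(p,*ce[i],0.091).round(4))
E
```

```text
{'fovy': 56.18720496682882, 'cx': 283.41168735467096, 'cy': 210.55144837127386, 'R': '', 't': ''}
[120 100  78  28 814] [158.34643735 113.65479115] [ 0.6797 -0.6237  0.091 ]
[319 161   7   4  23] [322.26086957 162.30434783] [ 0.3685 -0.1465  0.091 ]
[236 226   9   7  46] [239.97826087 229.13043478] [ 0.6589 -0.0192  0.091 ]
[261 274   3  10  16] [262.5    277.8125] [0.6736 0.1241 0.091 ]
[262 286   2  13  22] [262.54545455 292.81818182] [0.6887 0.1556 0.091 ]
[ 418  375  109   45 2523] [475.45184304 404.28814903] [0.5005 0.4831 0.091 ]
```

View pics/crop1.png

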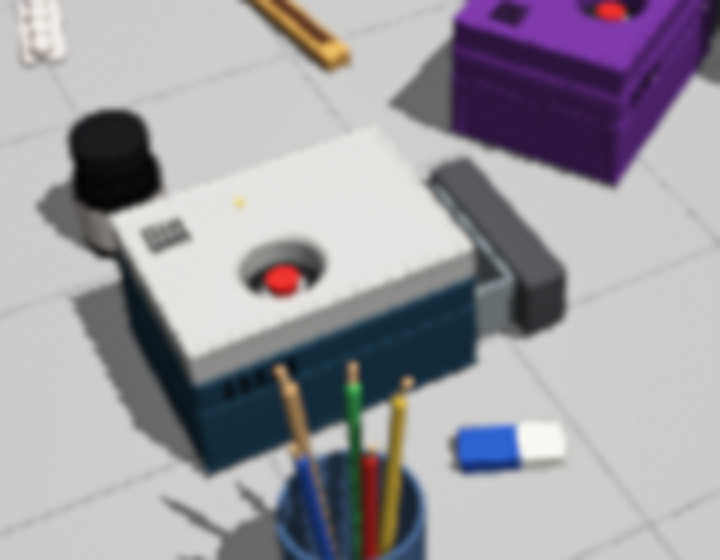

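The crop confirms the target: light grey deck on a blue body, open dark grey drawer, red button at scene (240,229). The purple one stays alone.

```bash
python3 - <<'E'
from h import *
im,p=load('scene0')
q=[(112,212),(375,125),(475,250),(190,355)]
P=np.array([onz(p,u/4+170-.4,v/4+160-.4,.1) for u,v in q]); print(P.round(4))
for i in range(4): print(np.linalg.norm(P[i]-P[(i+1)%4]).round(4))
d=(P[1]+P[2]-P[0]-P[3])/2; ex=-d/np.linalg.norm(d); print('yaw',np.degrees(np.arctan2(ex[1],ex[0])))
ey=np.array([-ex[1],ex[0],0]); O=P.mean(0)-ex*.015; print('O',O)
B=onz(p,239.98,229.13,.091); print('button local',(B-O)@ex,(B-O)@ey)
# drawer front top edges z=.052
for u,v in[(465,160),(565,270),(435,175),(525,290)]:
    X=onz(p,u/4+169.6,v/4+159.6,.052);print('drawer top',X.round(4),((X-O)@ex).round(4),((X-O)@ey).round(4))
E
```

```text
[[ 0.7245 -0.1046  0.1   ]
 [ 0.5614 -0.1034  0.1   ]
 [ 0.5607  0.02    0.1   ]
 [ 0.7248  0.0186  0.1   ]]
0.1631
0.1234
0.1642
0.1232
yaw -0.4623270559522848
O [ 0.62784866 -0.04221966  0.1       ]
button local 0.03084732770878403 0.023294485109467588
drawer top [ 0.5031 -0.0993  0.052 ] -0.1242 -0.0581
drawer top [0.499  0.0154 0.052 ] -0.1293 0.0565
drawer top [ 0.5263 -0.0956  0.052 ] -0.1012 -0.0542
drawer top [0.5274 0.0185 0.052 ] -0.1009 0.0599
```

>>> {"api": "move_arm", "payload": {"moves": [[6.05,0,0,0,0,0,0],[6.05,0,0,0,0,0,0],[6.05,0,0,0,0,0,0],[6.05,0,0,0,0,0,0],[0,0,0,0,-0.0157,0.0306,0],[0,0,0,0,-0.0157,0.0306,0],[0,0,0,0,-0.0157,0.0306,0],[0,0,0,0,-0.0157,0.0306,0],[0,0,0,0,-0.0157,0.0306,0],[0,0,0,0,-0.0157,0.0306,0],[0,0,0,0,-0.0157,0.0306,0],[0,0,0,0,-0.0157,0.0306,0],[0,0,0,0,-0.0157,0.0306,0],[0,0,0,0,-0.0157,0.0306,0],[0,0,0,0,-0.0157,0.0306,0],[0,0,0,0,-0.0157,0.0306,0],[0,0,0,0,-0.0157,0.0306,0],[0,0,0,0,-0.0157,0.0306,0],[0,0,0,0,-0.0157,0.0306,0],[0,0,0,0,0,0,0]]}}

```text
time: 1.77
eef_pos: [0.4626, -0.0389, 0.2303]
ee_rot: [[-0.001, -1.0, -0.003], [0.001, -0.003, 1.0], [-1.0, 0.001, 0.001]]
contact_force: [-0.4, -0.3, 0.4]
grip_width: 0.0001
```

```bash
python3 - <<'E'
from h import *
im,p=snap('wrist','w1'); s,ps=load('scene0')
for u,v in[(322,205),(285,195)]: print('purple base',onz(ps,u,v,0).round(3))
print('drawer front pred',proj(p,[.497,-.042,.03]),'reset pred',proj(p,[.6588,-.0195,.091]))
print(bot.observe()['eef_pos'])
E
```

```text
purple base [ 0.4   -0.088  0.   ]
purple base [ 0.467 -0.172  0.   ]
drawer front pred [279.47938182 210.49512982] reset pred [302.75556998 392.93647451]
[ 0.46153435 -0.04065223  0.23041309]
```

View pics/w1.png

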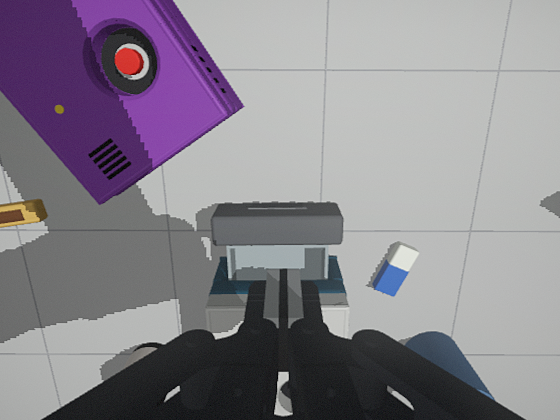

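The wrist view shows the drawer front at about (278,205), centred under the fingers. The purple corner at (242,105) and the eraser at (395,268) are both clear.

```bash
python3 - <<'E'
from h import *
im,p=load('w1')
for u,v,z in[(212,206,.052),(343,206,.052),(216,203,.03),(341,203,.03),(242,105,.1),(103,203,.1),(208,306,.1),(349,306,.1),(375,285,.014)]: print(u,v,onz(p,u,v,z).round(4))
print('cam',-p['R'].T@p['t'])
E
```

```text
212 206 [ 0.4852 -0.1022  0.052 ]
343 206 [0.4849 0.015  0.052 ]
216 203 [ 0.4896 -0.1025  0.03  ]
341 203 [0.4893 0.0167 0.03  ]
242 105 [ 0.3948 -0.0674  0.1   ]
103 203 [ 0.4669 -0.1753  0.1   ]
208 306 [ 0.5574 -0.1013  0.1   ]
349 306 [0.5571 0.0168 0.1   ]
375 285 [0.5874 0.0608 0.014 ]
cam [ 0.37742477 -0.03895488  0.37286824]
```

>>> {"api": "move_arm", "payload": {"moves": [[0,0,0,0.024,0,0,0],[0,0,0,0.024,0,0,0],[0,0,0,0.024,0,0,0],[0,0,0,0.024,0,0,0],[0,0,0,0.024,0,0,0],[0,0,0,0.024,0,0,0],[0,0,0,0.024,0,0,0],[0,0,0,0.022,0,0,0],[0,0,0,0,0,0,0],[0,0,0,0,-0.004,0,0],[0,0,0,0,-0.004,0,0],[0,0,0,0,-0.004,0,0],[0,0,0,0,-0.004,0,0],[0,0,0,0,-0.004,0,0],[0,0,0,0,-0.004,0,0],[0,0,0,0,-0.004,0,0],[0,0,0,0,-0.004,0,0],[0,0,0,0,-0.004,0,0],[0,0,0,0,0,0,0]]}}

```text
time: 3.4
eef_pos: [0.4977, -0.0429, 0.0412]
ee_rot: [[0.0, -1.0, 0.0], [-0.0, 0.0, 1.0], [-1.0, -0.0, -0.0]]
contact_force: [-0.8, 0.2, -0.4]
grip_width: 0.0002
```

>>> {"api": "move_arm", "payload": {"moves": [[0,0,0,0,-0.003,0,0],[0,0,0,0,-0.003,0,0],[0,0,0,0,-0.003,0,0],[0,0,0,0,-0.002,0,0],[0,0,0,0,-0.001,0,0],[0,0,0,0,0,0,0]]}}

```text
time: 3.9
eef_pos: [0.5093, -0.0429, 0.0412]
ee_rot: [[0.0, -1.0, 0.001], [0.0, 0.001, 1.0], [-1.0, -0.0, 0.0]]
contact_force: [-0.8, 0.4, -0.3]
grip_width: 0.0004
```

```bash
python3 - <<'E'
from h import *
a,_=snap('scene','scene1')
cv2.imwrite('pics/crop2.png',cv2.resize(a[160:300,170:350,::-1],None,fx=4,fy=4,interpolation=cv2.INTER_CUBIC))
print(bot.observe()['contact_force'],bot.observe()['eef_pos'])
E
```

```text
[-0.15421798  0.5073784  -0.7158651 ] [ 0.50926726 -0.04293462  0.04126089]
```

View pics/crop2.png

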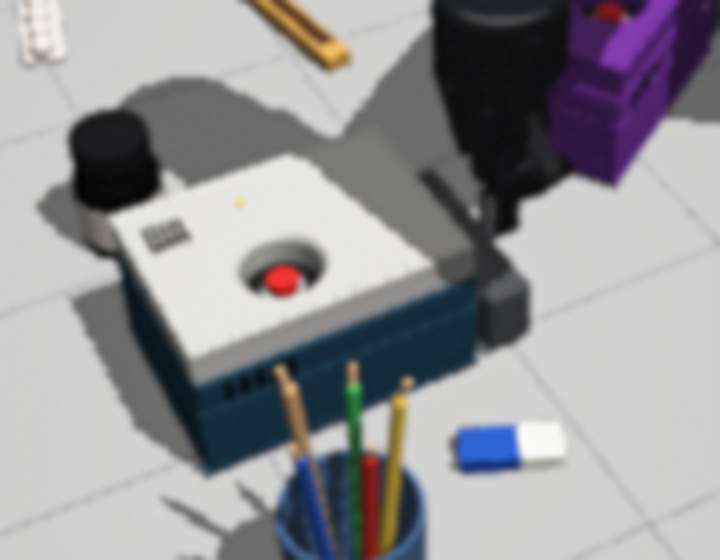

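The drawer is nearly home: its corner moved from (565,270) to (527,290) in the crop, and the body has not moved. I'll creep on until the force rises.

>>> {"api": "move_arm", "payload": {"moves": [[0,0,0,0,-0.001,0,0],[0,0,0,0,-0.001,0,0],[0,0,0,0,-0.001,0,0],[0,0,0,0,-0.001,0,0],[0,0,0,0,0,0,0]]}}

```text
time: 4.37
eef_pos: [0.5131, -0.0429, 0.0412]
ee_rot: [[-0.0, -1.0, 0.001], [-0.0, 0.001, 1.0], [-1.0, 0.0, -0.0]]
contact_force: [-1.3, 0.6, 0.9]
grip_width: -0.0003
```

>>> {"api": "move_arm", "payload": {"moves": [[0,0,0,0,-0.001,0,0],[0,0,0,0,-0.001,0,0],[0,0,0,0,0,0,0]]}}

```text
time: 4.62
eef_pos: [0.5151, -0.0429, 0.0413]
ee_rot: [[0.0, -1.0, 0.001], [0.0, 0.001, 1.0], [-1.0, -0.0, 0.0]]
contact_force: [-1.7, 2.2, 0.4]
grip_width: -0.0
```

>>> {"api": "move_arm", "payload": {"moves": [[0,0,0,0,-0.001,0,0],[0,0,0,0,-0.001,0,0],[0,0,0,0,0,0,0]]}}

```text
time: 4.87
eef_pos: [0.5165, -0.0429, 0.0412]
ee_rot: [[-0.001, -1.0, 0.001], [-0.0, 0.001, 1.0], [-1.0, 0.001, -0.0]]
contact_force: [-4.1, 2.3, 1.6]
grip_width: -0.0003
```

>>> {"api": "move_arm", "payload": {"moves": [[0,0,0,0,-0.001,0,0],[0,0,0,0,0,0,0]]}}

```text
time: 5.03
eef_pos: [0.5165, -0.043, 0.0411]
ee_rot: [[-0.003, -1.0, 0.001], [-0.0, 0.001, 1.0], [-1.0, 0.003, -0.0]]
contact_force: [-7.4, 2.5, 4.6]
grip_width: -0.0002
```

The drawer hit its stop: the tool stalled at 0.5165 and the force rose to 7 N. Next I retreat, lift, and go above the well at about (0.6585, -0.0195).

>>> {"api": "move_arm", "payload": {"moves": [[0,0,0,0,0.006,0,0],[0,0,0,0,0.012,0,0],[0,0,0,-0.03,0,0,0],[0,0,0,-0.03,0,0,0],[0,0,0,-0.03,0,0,0],[0,0,0,-0.03,0,0,0],[0,0,0,-0.03,0,0,0],[0,0,0,0,-0.0264,0.0039,0],[0,0,0,0,-0.0264,0.0039,0],[0,0,0,0,-0.0264,0.0039,0],[0,0,0,0,-0.0264,0.0039,0],[0,0,0,0,-0.0264,0.0039,0],[0,0,0,0,-0.0264,0.0039,0],[0,0,0,0,0,0,0],[0,0,0,0.025,0,0,0],[0,0,0,0.025,0,0,0],[0,0,0,0.025,0,0,0],[0,0,0,0,0,0,0]]}}

```text
time: 6.53
eef_pos: [0.6555, -0.0197, 0.1108]
ee_rot: [[-0.008, -1.0, 0.001], [-0.0, 0.001, 1.0], [-1.0, 0.008, -0.0]]
contact_force: [-0.6, -0.3, -1.3]
grip_width: 0.0001
```

```bash
python3 - <<'E'
from h import *
o=bot.observe(); print(o['eef_pos'],o['contact_force'])
a,p=snap('scene','scene2')
cv2.imwrite('pics/crop3.png',cv2.resize(a[160:300,170:350,::-1],None,fx=4,fy=4,interpolation=cv2.INTER_CUBIC))
print('tip',(proj(p,o['eef_pos'])-[170,160])*4+2)
E
```

```text
[ 0.65545887 -0.0196604   0.11077372] [-0.56380139 -0.25167794 -1.30230477]
tip [284.32191614 249.45776041]
```

View pics/crop3.png

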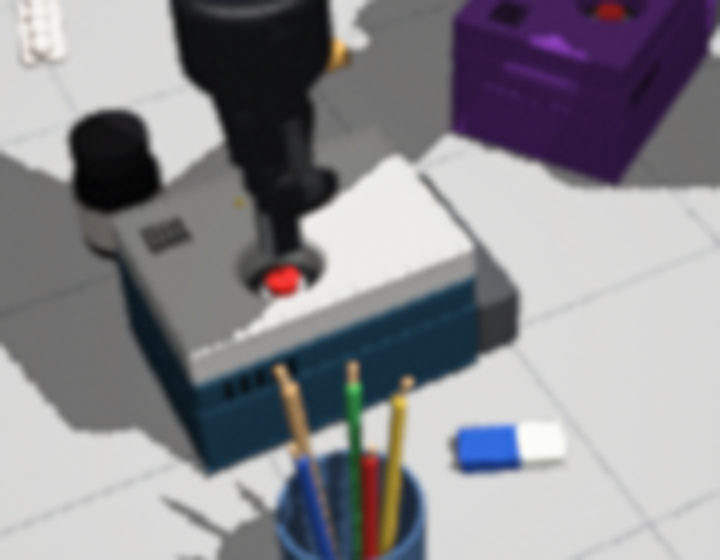

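The drawer front is flush and the closed fingertips are over the well, at crop (285,250), with the red button still up at (283,281). I'll correct x by 2.5 mm and press.

>>> {"api": "move_arm", "payload": {"moves": [[0,0,0,0,-0.0025,0,0],[0,0,0,0.006,0,0,0],[0,0,0,0.006,0,0,0],[0,0,0,0.004,0,0,0],[0,0,0,0.002,0,0,0],[0,0,0,0,0,0,0]]}}

```text
time: 7.08
eef_pos: [0.6606, -0.0197, 0.0978]
ee_rot: [[-0.001, -1.0, 0.001], [-0.0, 0.001, 1.0], [-1.0, 0.001, -0.0]]
contact_force: [-0.4, 0.5, 0.3]
grip_width: -0.0001
```

>>> {"api": "move_arm", "payload": {"moves": [[0,0,0,0,0.002,0,0],[0,0,0,0.003,0,0,0],[0,0,0,0.003,0,0,0],[0,0,0,0.0015,0,0,0],[0,0,0,0.0015,0,0,0],[0,0,0,0,0,0,0]]}}

```text
time: 7.58
eef_pos: [0.6588, -0.0196, 0.0892]
ee_rot: [[-0.0, -1.0, 0.001], [-0.0, 0.001, 1.0], [-1.0, 0.0, -0.0]]
contact_force: [0.5, -0.4, 0.0]
grip_width: 0.0001
```

>>> {"api": "move_arm", "payload": {"moves": [[0,0,0,0.0015,0,0,0],[0,0,0,0.0015,0,0,0],[0,0,0,0.001,0,0,0],[0,0,0,0,0,0,0]]}}

```text
time: 7.92
eef_pos: [0.6588, -0.0196, 0.0851]
ee_rot: [[-0.0, -1.0, 0.001], [-0.0, 0.001, 1.0], [-1.0, 0.0, -0.0]]
contact_force: [0.1, 0.8, 2.4]
grip_width: 0.0
```

>>> {"api": "move_arm", "payload": {"moves": [[0,0,0,0.001,0,0,0],[0,0,0,0.001,0,0,0],[0,0,0,0,0,0,0]]}}

```text
time: 8.17
eef_pos: [0.6589, -0.0196, 0.085]
ee_rot: [[0.001, -1.0, 0.0], [-0.0, 0.0, 1.0], [-1.0, -0.001, -0.0]]
contact_force: [-4.8, 1.9, 10.3]
grip_width: 0.0001
```

The button is at its stop: the tool stalled at z = 0.085, 15 mm below the rim, at 10 N. I hold briefly, then lift clear.

>>> {"api": "move_arm", "payload": {"moves": [[0,0,0,0,0,0,0],[0,0,0,0,0,0,0],[0,0,0,-0.003,0,0,0],[0,0,0,-0.01,0,0,0],[0,0,0,-0.02,0,0,0],[0,0,0,-0.03,0,0,0],[0,0,0,-0.03,0,0,0],[0,0,0,-0.03,0,0,0],[0,0,0,0,0.03,0,0],[0,0,0,0,0.03,0,0],[0,0,0,0,0.03,0,0],[0,0,0,0,0.03,0,0],[0,0,0,0,0.03,0,0],[0,0,0,0,0,0,0],[0,0,0,0,0,0,0]]}}

```text
time: 9.42
eef_pos: [0.5081, -0.0197, 0.2074]
ee_rot: [[0.002, -1.0, 0.0], [0.0, 0.0, 1.0], [-1.0, -0.002, 0.0]]
contact_force: [1.3, -0.5, 0.6]
grip_width: 0.0
```

```bash
python3 - <<'E'
from h import *
o=bot.observe(); print(o['eef_pos'],o['contact_force'])
a,p=snap('scene','scene3')
cv2.imwrite('pics/crop4.png',cv2.resize(a[160:300,170:350,::-1],None,fx=4,fy=4,interpolation=cv2.INTER_CUBIC))
hsv=cv2.cvtColor(np.ascontiguousarray(a[:,:,::-1]),cv2.COLOR_BGR2HSV)
m=(((hsv[...,0]<8)|(hsv[...,0]>172))&(hsv[...,1]>150)&(hsv[...,2]>100)).astype(np.uint8)
n,l,s,ce=cv2.connectedComponentsWithStats(m)
for i in range(1,n):
    if 200<ce[i][1]<260: print(s[i],ce[i])
print('pred up/down',proj(p,[.6585,-.0195,.091]),proj(p,[.6585,-.0195,.085]))
E
```

```text
[ 0.50809946 -0.01969021  0.20743663] [ 1.25951044 -0.46522103  0.64621664]
[237 228   7   6  28] [240.32142857 230.71428571]
pred up/down [240.08310816 228.97827167] [240.31570531 230.94039783]
```

View pics/crop4.png

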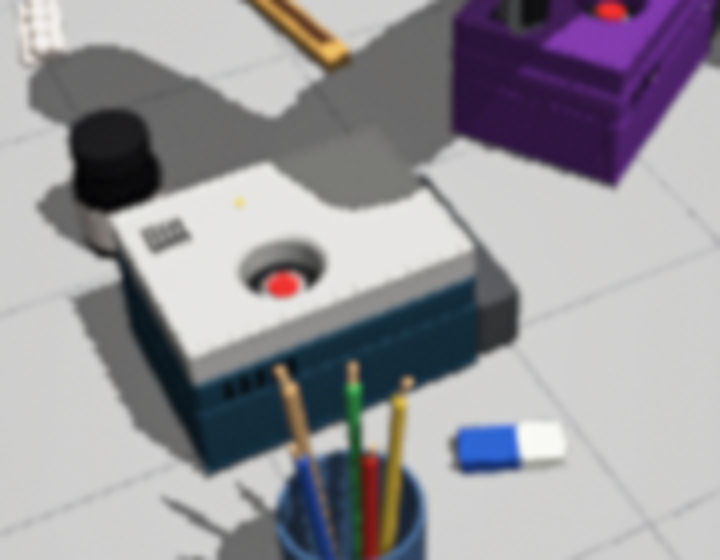

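The button sits lower, at scene (240.3, 230.7) against 230.9 predicted for fully down. The drawer is flush, and the sharpener, eraser, cup and bottle have not moved. One numeric drawer check, then I hand in.

```bash
python3 - <<'E'
from h import *
p=bot.camera_params('scene')
for d in(0,.003,.006,.04): print(d,((proj(p,[.6275-.1-d,-.042+.061,.052])-[169.6,159.6])*4).round(1))
print(bot.hand_in())
E
```

```text
0 [525.4 290.6]
0.003 [529.9 288.8]
0.006 [534.5 287.1]
0.04 [585.2 267.2]
the job is handed in; nothing more can be done
None
```

I pushed the shavings drawer home, then pressed the red reset button down through the well with closed fingers. After that I lifted clear and handed the job in. The hand-in reported no verdict.

- **Drawer:** pushing stalled at tool x = 0.5165 with the force rising to 7 N. Its front corner now shows at crop (518, 290), against (525, 291) predicted for fully home. The edge is rounded, and the offset is on the closed side.
- **Reset button:** the tool stalled at z = 0.085 with 10 N, which is 15 mm below the rim. After lifting, the button's image row was 230.7, against 230.9 predicted for down and 229.0 for up.
- **Sharpener and the rest:** in the last scene crop, the sharpener, ink bottle, pencil cup and eraser look unmoved. The toy chair, paperweight and brush rest were not checked again after the start, but the arm did not work near where I could see the chair. I did not separately locate the paperweight or brush rest.

No check failed. The first scene view put the drawer about 30 mm open and the wrist view about 40 mm. The actual push distance fits the wrist figure.

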